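# Load and tip the soap feeder tray

## Robot

A 7-joint arm with a two-finger parallel gripper is mounted at the origin on a cart in front of the work surface, level with it; the furniture and walls round the work are solid. World frame = base frame: x ahead of the robot, y to its left, z up, the work surface at z = 0. Lengths are in mm, angles in rad, forces in N, time in s.
With the tool pointing down it reaches from about 400 to 875 mm from the base axis. Payload 6.5 kg.
Tool frame: the origin (TCP) lies midway between the tips of the shut fingers; the grasp point (between the pads) lies 19 mm behind it; z points along the fingers, y is the line along which they close (so a half turn about z gives the same grasp; the last joint's range is limited). The gripper opens to 85 mm and grips with 20 to 120 N. Pads are 22 mm wide; open, the fingers measure 114 mm over their backs; the gripper's body (76 mm by 85 mm) begins 54 mm behind the grasp point. The pads swing forward as they close: fully open they stand 13 mm farther back than shut.
Start: joints at [1.129, 0.536, -0.004, 1.538, 0.003, 1.067, -0.071], TCP at [238.556, -604.633, 231.29] pointing down, gripper open.
Joint ranges: [-2.7, 2.7], [-0.37, 2.16], [-1.27, 1.26], [0.24, 2.4], [-1.31, 4.45], [0.19, 1.91], [-2.76, 2.76]. Speed limits (rad/s): [2.39, 2.39, 3.14, 3.14, 3.14, 3.14, 3.14].

## Interface

Orientations are given as a rotation vector (axis times angle).
In Python, from station import observe, camera, camera_info, job_done gives the robot as it stands. The module is installed in compiled form; this text tells all that it offers.
- The arm moves only by the tool play_rows, never from a script. Its argument "rows" is one flat list of numbers, 6 for each row, row after row: the shift along the world's x, y, z in units of 0.02 m (1.0 is 0.02 m), then the turn, a rotation vector about the world's x, y, z in units of 4 degrees (1.0 is 4 degrees). In form: [dx, dy, dz, rx, ry, rz, dx, dy, dz, rx, ry, rz, ...]. A call has 1 to 5 rows; each row shifts and turns the commanded pose from where the row before left it; what a row does not reach is not made up. A row lasts 1/12 s, in which the tool goes at most 41.7 mm and 7.16 degrees, less where a joint would pass 70% of its speed; a pose out of reach is approached as far as the arm can. A call with a number of a shift or a turn outside -1 to 1 is refused whole. A call with a gripper value outside its range is refused whole. "grip" is the opening, from 0 (shut) to 1 (fully open), set as the call begins (left out, the last holds). The fingers move at their own pace and stop on an object; "newtons" is the grip in N (left out, the last holds). Time passes only in rows, so rows that do not move let the fingers close. It gives the time, the measured TCP pose, the force, the opening and the grip force at its end, in the units of the state.
- observe(): the state, without advancing time (a new reading comes with each control period).
- camera(name): name is "side" or "top" or "wrist"; returns (picture, depth): 480x640x3 uint8, red, green, blue; 480x640 float32, mm along the optical axis (not along the pixel's ray), 0 where there is no reading.
- camera_info(name): a dict with "fx", "fy", "cx", "cy" (pixels), "xyz" and "rotation" of the camera in the world. Camera axes: x right, y down, z forward; pixel columns grow to the right and rows downward; lengths in mm; the calibration is good to about 2 mm. The wrist camera is an equidistant fisheye: a pixel r from the principal point sees the ray r / f radians off the axis. A picture is of the moment at which its call begins: read the wrist's pose just before it. camera_info takes no time and is no camera call; for the wrist camera it gives the pose at the moment of the call.
- job_done(): hands the job in; it is judged then, once.
The state is a dict: "t": time; "joint_pos": joint angles; "qvel": joint speeds; "joint_efforts": joint torques, N m; "eef_pos": TCP position; "ee_rot": TCP orientation; "ft_force": force on the tool from outside, world axes, zero at the start; "wrist_torque": the same for the moment, N m; "gripper_width": opening from 0.0 (shut) to 1.0 (fully open); "gripper_force": force on a finger pad.
Only numpy, scipy, OpenCV 4.12 (cv2) and the standard library are available. Lean on these libraries where they do the work, as an engineer would, in place of code of your own. Each camera call takes 0.05 s, during which the arm holds its last target. There are 200 camera calls.

## Task

Stand the tall soap carton in the tilting tray, upright behind the two cartons already in it, while the tray still rests on its low end. Then gently push the raised red paddle down, without slamming the tray, until the tray rests tipped the other way and all three cartons have slid down, still standing, to the paddle end. Do not knock any carton over or disturb the other goods.

Things in the scene. Friction and masses are not known exactly. Their poses are not given: they have to be found in the camera images.
- tall_carton: White soap carton with a square foot, 50 x 50 x 68 mm (x, y, z), about 0.1 kg, standing loose on the table (in front of the feeder or at the left); origin at the centre of its underside, z up. To be loaded.
- carton_a: White soap carton 56 x 56 x 60 mm, about 0.1 kg, in the tray against the low end wall at the start; origin at the centre of its underside, z up out of it.
- carton_b: White soap carton 56 x 56 x 60 mm, about 0.1 kg, in the tray next to carton_a, uphill of it; origin at the centre of its underside.
- tray_mid (a point): Middle of the tray's floor, on the pivot axis, 95 mm above the table; turns with the tray. x: across the tray, along the pivot; y: along the tray, away from the paddle; z: out of the floor. The tray is an open channel, inside 68 mm (x) by 270 mm (y), walls 5 mm thick; above the floor side walls rise 22 mm, end walls 34 mm. At the start two cartons fill the +y end; the -y half is empty.
- feeder: Wooden stand of the tilting tray, fixed to the table; origin under the tray's pivot at table height, y along the tray away from the paddle. Base 120 (x) x 150 (y) x 12 mm; cheeks beside the tray at the pivot, 112 mm across overall, 50 mm long, 108 mm high. The tray's floor is slippery sheet metal: cartons stand in one row and slide once it slopes more than about 0.25 to 0.35 rad.
- paddle (a point): Centre of the upper face of the red push paddle, 62 mm (x) by 54 mm (y), 4 mm above the plane of the tray's floor, fixed outside the tray's -y end wall; 174 mm from the pivot. Same axes as tray_mid.
- tray (a joint): Turn of the tray about tray_mid's x axis, rad. 0 (start): at its stop, paddle raised, the floor sloping 0.40 down toward +y; 0.40: level; 0.80: at its other stop, paddle end down by 0.40. No spring: the weight of the cartons keeps it at either stop and it falls over by itself, damped, once the cartons have slid past the pivot. Pushing takes a few newtons at the paddle.
- blue_box: Blue box with a cream lid, 62 x 66 x 59 mm, loose bystander that stands where the tall carton does not (left or in front of the feeder); origin at the centre of its underside. Leave alone.
- candle_jar: Candle jar with an orange-red lid, 68 mm across, 102 mm tall, loose bystander behind; origin at the centre of its underside. Leave alone.
- mason_jar: Glass jar with a grey lid, 70 mm across, 108 mm tall, loose bystander at the back; origin at the centre of its underside. Leave alone.
- brass_compass: Closed round brass pocket compass, 60 x 54 x 16 mm, lying loose near the front edge; origin at the centre of its underside. Leave alone.
There are look-alikes about, which are no part of the job. What is shaped like the carton_a but yellow is not meant.

How it is judged (in metres and radians):
On the way, in this order (a step that is already met when the one before it is completed fails the run):
1. the tall carton stands released in the tray, upright on its floor, with the tray still resting on its low (+y) end (joint under 0.1) (x of tall_carton in the frame of tray_mid between -0.012 and 0.012 m and z of tall_carton in the frame of tray_mid between -0.008 and 0.008 m and angle between tall_carton's own z axis and vertical below 0.65 rad and y of tall_carton in the frame of tray_mid between -0.14 and 0.14 m and contact force between the fingers and tall_carton below 0.05 N and value of joint tray below 0.1 rad), for 0.2 s.
2. the tray is tipped to the paddle side and all three cartons have slid to the paddle end, standing (value of joint tray above 0.72 rad and x of carton_a in the frame of tray_mid between -0.012 and 0.012 m and z of carton_a in the frame of tray_mid between -0.008 and 0.008 m and angle between each of carton_a, carton_b, tall_carton's own z axis and vertical below 0.65 rad and y of carton_a in the frame of tray_mid between -0.14 and 0.015 m and x of carton_b in the frame of tray_mid between -0.012 and 0.012 m and z of carton_b in the frame of tray_mid between -0.008 and 0.008 m and y of carton_b in the frame of tray_mid between -0.14 and 0.015 m and x of tall_carton in the frame of tray_mid between -0.012 and 0.012 m and z of tall_carton in the frame of tray_mid between -0.008 and 0.008 m and y of tall_carton in the frame of tray_mid between -0.14 and 0.015 m), for 0.2 s.
At the end, for the whole second after the job is handed in: Tray at its paddle-side stop (joint over 0.72); all three cartons at rest in it, undersides within 8 mm of its floor and 12 mm of its centre line, tilt under 0.65 rad, slid to the paddle end: every carton centre at tray y under 15 mm (a packed row ends near -2 mm) (all of step 2 and velocity of joint tray below 0.05 rad/s and linear speed of each of carton_a, carton_b, tall_carton below 0.02 m/s); the robot touches nothing.
It fails at once if a carton is knocked over (tilted more than 0.9 rad) (angle between any of carton_a, carton_b, tall_carton's own z axis and vertical above 0.9 rad).
It fails at once if the tray is slammed (turns faster than 2.5 rad/s) (velocity of joint tray above 2.5 rad/s).
It fails at once if the blue box, a jar or the compass is moved by more than 20 mm (distance of any of blue_box, candle_jar, mason_jar, brass_compass from where it was at the start of the episode above 0.02 m).
It also fails if it takes over 61 s, if anything falls off the work surface, if the arm or the gripper's body presses on something with over 40 N, if the wrist force passes 120 N, or if a joint passes its speed limit or range.

## Working session

There is one attempt and no reset: what is moved stays moved. The work goes in short steps, Python scripts to look and compute and a tool call to move; the robot and the scene stay as the last step left them, time stands still between calls to the robot, and variables do not carry over. Pictures are saved under pics/ and viewed, at most 10 in all, crops included, and the job is handed in when it is done.

Besides the shell and the picture viewer there is one more tool, called by a JSON object that holds its "method" and its "body". play_rows: Moves the arm, as the interface text tells. Its arguments: {"type":"object","properties":{"rows":{"type":"array"},"grip":{"type":"number"},"newtons":{"type":"number"}},"required":["rows"]}

```bash
mkdir -p pics
cat > h.py <<'E'
import numpy as np, cv2
from station import *
def save(n,f):
    im,d=camera(n); cv2.imwrite(f'pics/{f}.png',im[:,:,::-1]); np.savez(f'{f}.npz',im=im,d=d); return im,d
def cloud(n,d):
    c=camera_info(n); v,u=np.mgrid[:480,:640]
    p=np.stack([(u-c['cx'])/c['fx']*d,(v-c['cy'])/c['fy']*d,d],-1)
    return p@np.array(c['rotation']).T.reshape(3,3)+np.array(c['xyz'])
E
python3 - <<'E'
from h import *
np.set_printoptions(precision=3,suppress=True)
s=observe(); print(s)
for n in('top','side'):
    c=camera_info(n); print(c); im,d=save(n,n+'0'); P=cloud(n,d); np.save(n+'P.npy',P)
E
```

```text
{'t': 0.0, 'joint_pos': array([ 1.129,  0.537, -0.004,  1.539,  0.003,  1.067, -0.071]), 'qvel': array([-0.002, -0.002,  0.001,  0.   , -0.002,  0.001, -0.002]), 'joint_efforts': array([  0.001, -58.34 ,   1.049, -25.91 ,   0.012,   0.01 ,   0.   ]), 'eef_pos': array([ 238.325, -604.055,  230.419]), 'ee_rot': array([-3.085, -0.587,  0.001]), 'ft_force': array([-0.427, -0.278,  0.065]), 'wrist_torque': array([0.006, 0.005, 0.012]), 'gripper_force': 0.0, 'gripper_width': 0.9985583389201148}
{'fx': 492.80880630652075, 'fy': 492.80880630652075, 'cx': 312.9295680887035, 'cy': 234.79813598576348, 'xyz': array([ 344.464,  -33.714, 1246.294]), 'rotation': array([-2.247,  1.956, -0.207])}Traceback (most recent call last):
  File "<stdin>", line 5, in <module>
  File "h.py", line 8, in cloud
    return p@np.array(c['rotation']).T.reshape(3,3)+np.array(c['xyz'])
             ~~~~~~~~~~~~~~~~~~~~~~~~~~~~~~~~~^^^^^
ValueError: cannot reshape array of size 3 into shape (3,3)
```

```bash
sed -i "s/return p@.*/return p@cv2.Rodrigues(np.array(c['rotation']))[0].T+np.array(c['xyz'])/" h.py
python3 - <<'E'
from h import *
for n in('top','side'):
    im,d=save(n,n+'0'); P=cloud(n,d); np.save(n+'P.npy',P)
print(camera_info('side'))
E
```

```text
{'fx': 535.8512615858491, 'fy': 535.8512615858491, 'cx': 319.48578768091687, 'cy': 239.12169074397252, 'xyz': array([1416.78712573, -141.41648351, 1209.64396954]), 'rotation': array([-1.92369216, -1.69533965,  0.58789714])}
```

View pics/top0.png

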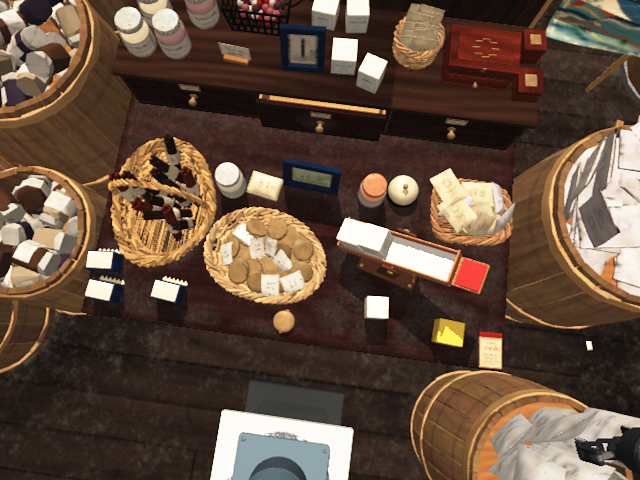

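View pics/side0.png

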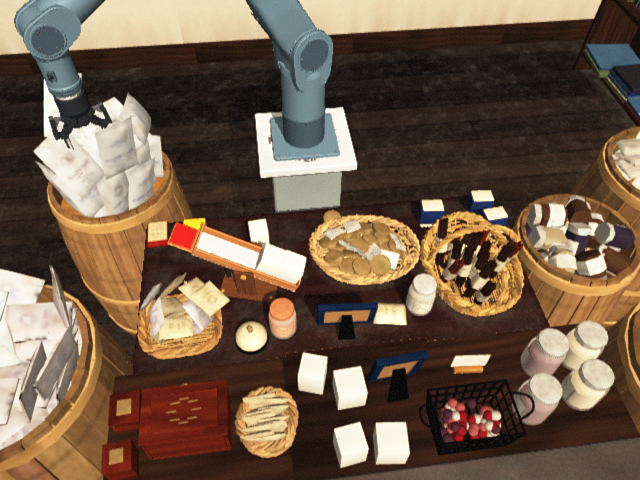

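The top view shows the tall carton at (377,307), the tray from (345,235) to (455,270), the paddle at (470,275), the yellow look-alike at (449,333) and the compass at (284,321). The candle jar is at (373,188). Next I'll measure these.

```bash
cat > m.py <<'E'
from h import *
np.set_printoptions(precision=1,suppress=True)
def rect(pts):
    return cv2.minAreaRect(pts[:,:2].astype(np.float32))
for n in('top','side'):
    im=np.load(n+'0.npz')['im']; P=np.load(n+'P.npy'); 
    hsv=cv2.cvtColor(im,cv2.COLOR_RGB2HSV)
    inb=lambda a:np.logical_and.reduce([(P[...,i]>a[2*i])&(P[...,i]<a[2*i+1]) for i in range(3)])
    red=cv2.inRange(hsv,(0,200,120),(6,255,255))|cv2.inRange(hsv,(174,200,120),(180,255,255))
    q=P[(red>0)&inb((350,800,-500,-150,80,250))]; print(n,'red',len(q),q.mean(0),rect(q))
    w=(hsv[...,1]<60)&(hsv[...,2]>120)
    q=P[w&inb((330,470,-260,-50,60,80))]; print('tall top',len(q),q.mean(0),np.median(q[:,2]),rect(q))
    q=P[w&inb((400,650,-420,-50,85,200))]; print('tray white',len(q),q.mean(0),q.min(0),q.max(0))
    y=cv2.inRange(hsv,(24,180,120),(34,255,255)); q=P[(y>0)&inb((300,600,-500,0,40,90))]; print('yellow',q.mean(0),rect(q))
P=np.load('topP.npy')
for uv in [(345,225),(365,237),(385,240),(400,252),(420,258),(440,266),(385,240),(345,245),(455,262),(390,270),(373,188),(284,321),(377,307),(377,318),(230,175),(404,190),(490,350)]: print(uv,P[uv[1],uv[0]])
E
python3 m.py; python3 -c "
import cv2;a=cv2.imread('pics/top0.png')[200:350,300:500];b=cv2.imread('pics/side0.png')[190:310,130:330]
cv2.imwrite('pics/crop0.png',cv2.resize(cv2.vconcat([a,b]),None,fx=2.2,fy=2.2,interpolation=2))"
```

```text
top red 34 [ 508.  -363.3  171. ] ((512.98095703125, -370.72845458984375), (35.59129333496094, 70.86243438720703), 33.48568344116211)
tall top 454 [ 440.1 -176.1   69.6] 69.50147639774616 ((440.6371765136719, -175.7238311767578), (49.85137176513672, 50.072547912597656), 6.098752975463867)
tray white 3068 [ 576.2 -200.3  119.2] [ 508.5 -420.    85.4] [648.5 -59.9 183.2]
yellow [ 397.2 -355.4   58.4] ((394.0393371582031, -356.4442443847656), (55.09574890136719, 31.727920532226562), 59.81038284301758)
side red 445 [ 532.1 -361.8  166.8] ((529.6287231445312, -361.2320556640625), (53.60249710083008, 69.28569030761719), 74.79376220703125)
tall top 269 [ 444.4 -177.5   67.7] 67.90671285285521 ((442.7494812011719, -177.9212188720703), (56.15217971801758, 49.134403228759766), 4.369024276733398)
tray white 2177 [ 581.1 -188.1  116.7] [ 509. -330.   85.] [641.3 -61.2 177.5]
yellow [ 394.1 -355.5   56. ] ((396.6727294921875, -356.7196044921875), (57.981666564941406, 40.798736572265625), 82.31455993652344)
(345, 225) [618.4 -75.7 103.8]
(365, 237) [ 590.3 -124.2  129.4]
(385, 240) [ 589.8 -170.9  128.6]
(400, 252) [ 572.3 -212.7   99.6]
(420, 258) [ 561.2 -257.4  117.1]
(440, 266) [ 544.8 -299.5  139.5]
(385, 240) [ 589.8 -170.9  128.6]
(345, 245) [577.4 -83.2  68. ]
(455, 262) [ 550.8 -321.6  179.9]
(390, 270) [ 525.  -192.5  108.9]
(373, 188) [ 720.  -131.7  100.4]
(284, 321) [378.1  39.7  15.6]
(377, 307) [ 438.8 -176.1   74.5]
(377, 318) [ 416.4 -185.4   22.9]
(230, 175) [702.4 215.8 107.9]
(404, 190) [ 744.  -215.2   44.3]
(490, 350) [ 378.3 -468.2   13.1]
```

View pics/crop0.png

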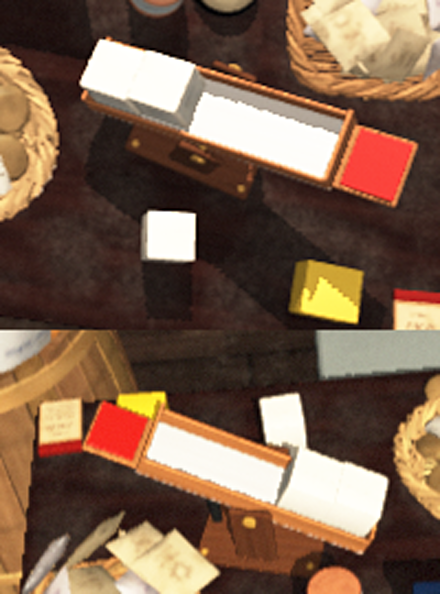

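The crop confirms the layout. The two cartons fill the low left end, the floor is clear on the paddle side, and the paddle is raised at the right. Now I'll fit the tray frame.

```bash
cat > m2.py <<'E'
from h import *
np.set_printoptions(precision=3,suppress=True)
for n in('top','side'):
    im=np.load(n+'0.npz')['im']; P=np.load(n+'P.npy')
    hsv=cv2.cvtColor(im,cv2.COLOR_RGB2HSV); H,S,V=[hsv[...,i].astype(int) for i in range(3)]
    box=(P[...,0]>480)&(P[...,0]<660)&(P[...,1]>-430)&(P[...,1]<-40)
    red=((H<5)|(H>175))&(S>200)&(V>130)&box
    q=P[red]; z=np.median(q[:,2]); q=q[np.abs(q[:,2]-166)<16]; r=cv2.minAreaRect(q[:,:2].astype(np.float32)); print(n,'red',len(q),q.mean(0),r)
    # floor: pixels white, low z plane
    w=(S<60)&(V>120)&box
    Q=P[w]; Q=Q[(Q[:,1]<-200)&(Q[:,1]>-330)]
    A=np.c_[Q[:,:2],np.ones(len(Q))]; m=np.ones(len(Q),bool)
    for _ in range(10): c=np.linalg.lstsq(A[m],Q[m,2],rcond=None)[0]; m=abs(Q[:,2]-A@c)<4
    g=c[:2]; print('plane',c,'slope',np.hypot(*g),'dir',np.degrees(np.arctan2(-g[1],-g[0])),m.sum(),'floor minrect',cv2.minAreaRect(Q[m][:,:2].astype(np.float32)))
    # outer structure: everything above z 60 in the box -> minAreaRect of the top rims
    al=box&(P[...,2]>70); l,lab,st,_=cv2.connectedComponentsWithStats(al.astype(np.uint8)); k=1+st[1:,4].argmax()
    q=P[lab==k]; r=cv2.minAreaRect(q[:,:2].astype(np.float32)); print('all',r)
    # line of cart tops
    R=P[w]; R=R[(R[:,1]>-170)&(R[:,2]>110)]; print('cartons',len(R),cv2.minAreaRect(R[:,:2].astype(np.float32)),R.mean(0))
E
python3 m2.py
```

```text
top red 28 [ 507.506 -361.15   170.284] ((512.98095703125, -370.72845458984375), (35.59129333496094, 70.86243438720703), 33.48568344116211)
plane [-0.111 -0.408 75.987] slope 0.4229440755005984 dir 74.71554088430479 1450 floor minrect ((562.3436279296875, -257.35919189453125), (134.3080291748047, 64.25308990478516), 74.25361633300781)
all ((567.5555419921875, -227.21481323242188), (337.2545471191406, 111.72449493408203), 71.6695556640625)
cartons 907 ((595.9305419921875, -127.53933715820312), (99.32025146484375, 59.044898986816406), 77.5750503540039) [ 593.228 -129.552  126.811]
side red 435 [ 532.042 -361.941  166.853] ((529.0271606445312, -361.4227294921875), (52.61188507080078, 69.75890350341797), 76.71458435058594)
plane [-0.097 -0.406 66.818] slope 0.4176104589073882 dir 76.54148250444061 847 floor minrect ((551.239013671875, -260.7862548828125), (133.93251037597656, 56.36081314086914), 72.87106323242188)
all ((569.7759399414062, -228.54173278808594), (336.4358215332031, 113.34400939941406), 70.89249420166016)
cartons 650 ((599.8132934570312, -126.6248779296875), (93.44657135009766, 62.43418884277344), 79.19696044921875) [ 600.366 -132.915  125.363]
```

```bash
cat > m3.py <<'E'
from h import *
np.set_printoptions(precision=3,suppress=True)
im=np.load('top0.npz')['im']; P=np.load('topP.npy'); print(im[275,470],P[275,470])
def ray(n,uv,z=None):
    c=camera_info(n); R=cv2.Rodrigues(np.array(c['rotation']))[0]
    v=R@np.array([(uv[0]-c['cx'])/c['fx'],(uv[1]-c['cy'])/c['fy'],1]); o=np.array(c['xyz'])
    return o+v*(z-o[2])/v[2]
C={}
for n in('top','side'):
    im=np.load(n+'0.npz')['im'].astype(int)
    m=((im[...,0]>150)&(im[...,1]<45)&(im[...,2]<45)).astype(np.uint8)
    l,lab,st,ce=cv2.connectedComponentsWithStats(m); k=1+st[1:,4].argmax(); print(n,st[k],ce[k],'at z166.4:',ray(n,ce[k],166.4))
    ys,xs=np.where(lab==k)
    r=cv2.minAreaRect(np.c_[xs,ys].astype(np.float32)); b=cv2.boxPoints(r)
    print(r)
    # long direction: edges of the rect unprojected on tilted plane ~: use cloud edges
    # tall carton top centre by blob at z=68
    hsv=cv2.cvtColor(im.astype(np.uint8),cv2.COLOR_RGB2HSV); Pn=np.load(n+'P.npy')
    w=(hsv[...,1]<60)&(hsv[...,2]>120)&(abs(Pn[...,2]-68)<8)&(abs(Pn[...,0]-440)<60)&(abs(Pn[...,1]+176)<60)
    ys,xs=np.where(w); print('tall',ray(n,(xs.mean(),ys.mean()),68))
    pts=np.array([ray(n,p,68)[:2] for p in zip(xs,ys)],np.float32); print(cv2.minAreaRect(pts))
E
python3 m3.py
```

```text
[251  69  61] [ 529.141 -360.354  166.205]
top [480 332  22   6  93] [490.839 334.323] at z166.4: [ 407.175 -413.918  166.4  ]
((490.5067138671875, 334.4004821777344), (21.286083221435547, 4.190696716308594), 3.8140745162963867)
tall [ 440.23  -176.304   68.   ]
((440.43255615234375, -175.6156768798828), (49.9986457824707, 49.80757141113281), 6.107511520385742)
side [171 223  25  25 365] [183.03  235.238] at z166.4: [ 530.781 -361.607  166.4  ]
((183.25148010253906, 234.8964385986328), (20.53846549987793, 19.4615421295166), 22.61986541748047)
tall [ 445.268 -177.561   68.   ]
((447.92889404296875, -177.423095703125), (61.88517761230469, 49.17913818359375), 3.9367711544036865)
```

```bash
cat > m4.py <<'E'
from h import *
np.set_printoptions(precision=2,suppress=True)
for n in('top','side'):
    im=np.load(n+'0.npz')['im'].astype(int); P=np.load(n+'P.npy')
    box=(P[...,0]>480)&(P[...,0]<660)&(P[...,1]>-430)&(P[...,1]<-40)
    m=(im[...,0]>150)&(im[...,1]<110)&(im[...,2]<110)&(im[...,0]-im[...,2]>120)&(im[...,1]-im[...,2]<15)&box&(P[...,1]<-325)
    q=P[m]; print(n,len(q),q.mean(0),cv2.minAreaRect(q[:,:2].astype(np.float32)))
    # carton top long edges + tray: slice along approx e, find lateral extents of stuff within 5..30 mm above floor
    e=np.array([np.cos(np.radians(75)),np.sin(np.radians(75))]); a=np.array([e[1],-e[0]])
    d=P[...,:2]-np.array([571.,-207.7]); s=d@e; t=d@a
    h=P[...,2]-(95-np.tan(.4)*s)
    for s0 in range(-120,130,20):
        k=(abs(s-s0)<8)&(h>17)&(h<40)&(abs(t)<60)
        if k.sum()>5: print(s0,k.sum(),np.percentile(t[k],[1,99]), end=' | ')
    print()
    for s0 in (20,40,60,80,100,120,140):
        k=(abs(s-s0)<8)&(h>50)&(h<90)&(abs(t)<60)
        if k.sum()>5: print(s0,k.sum(),np.percentile(t[k],[1,50,99]),np.percentile(h[k],[5,50,95]), end=' | ')
    print()
E
python3 m4.py
```

```text
top 643 [ 529.27 -361.06  168.67] ((529.5817260742188, -361.00018310546875), (49.68319320678711, 59.9014892578125), 73.48680114746094)
-120 92 [-37.41  39.14] | -100 48 [-37.89  41.48] | -80 41 [-37.13  39.83] | -60 39 [-36.94  41.17] | -40 40 [-37.14  41.14] | -20 42 [-36.59  41.3 ] | 0 39 [-46.38  47.3 ] | 20 88 [-48.9   55.24] | 40 65 [-35.44  41.3 ] | 60 32 [-35.7  -22.75] | 80 32 [-34.8  -22.16] | 100 32 [-34.69  43.13] | 120 33 [-34.78  42.87] | 
40 80 [-23.1    3.    31.25] [51.43 61.86 68.27] | 60 181 [-23.73   2.12  31.44] [60.28 67.59 71.18] | 80 175 [-23.8    2.46  32.03] [62.74 67.17 71.02] | 100 172 [-26.54   0.51  30.09] [61.85 66.87 70.41] | 120 165 [-26.07   0.06  29.57] [62.69 67.52 71.16] | 140 160 [-25.04   0.92  29.71] [62.09 67.33 70.89] | 
side 395 [ 532.04 -361.94  166.89] ((530.2410888671875, -360.81768798828125), (49.85746765136719, 65.68154907226562), 71.42707061767578)
-120 54 [-35.06  42.71] | -100 39 [-34.99  44.95] | -80 36 [-35.24  43.62] | -60 38 [-36.75  43.54] | -40 38 [-35.59  45.21] | -20 42 [-34.74  46.38] | 0 37 [-36.54  57.01] | 20 66 [-44.35  57.51] | 40 56 [-14.13  48.17] | 60 51 [30.75 47.31] | 80 49 [30.64 46.9 ] | 100 44 [28.81 47.33] | 120 53 [28.64 47.69] | 
40 48 [-19.04  15.68  36.54] [51.82 62.24 66.91] | 60 145 [-21.88  10.82  36.12] [56.45 64.53 69.9 ] | 80 145 [-21.91  10.6   35.95] [56.36 64.87 68.81] | 100 142 [-22.04   8.94  35.49] [55.74 65.43 69.75] | 120 139 [-24.16   9.41  34.2 ] [55.14 64.82 70.15] | 140 130 [-22.52   7.32  34.42] [58.51 64.84 69.22] |
```

{"method": "play_rows", "body": {"rows": [0.2,0.6,0.4,0,0,0.7,0.4,0.85,0.4,0,0,0.75,0.4,0.85,0.4,0,0,0.75,0.4,0.85,0.2,0,0,0.75,0.4,0.85,0.1,0,0,0.75], "grip": 1, "newtons": 30}}

```text
t: 0.57
eef_pos: [274.9, -524.0, 261.8]
ee_rot: [2.983, 0.983, 0.0]
ft_force: [-0.0, 1.3, -0.5]
gripper_width: 1.005
gripper_force: 0.0
```

{"method": "play_rows", "body": {"rows": [0.4,0.9,0,0,0,0.75,0.4,0.9,0,0,0,0.75,0.4,0.9,0,0,0,0.75,0.4,0.9,0,0,0,0.75,0.4,0.9,0,0,0,0.75]}}

```text
t: 0.98
eef_pos: [314.7, -433.5, 261.1]
ee_rot: [-2.829, -1.365, 0.0]
ft_force: [-0.4, -0.7, 0.5]
gripper_width: 0.998
gripper_force: 0.0
```

{"method": "play_rows", "body": {"rows": [0.4,0.9,0,0,0,0.75,0.4,0.9,0,0,0,0.75,0.4,0.9,0,0,0,0.75,0.4,0.9,0,0,0,0.75,0.4,0.9,0,0,0,0.75]}}

```text
t: 1.4
eef_pos: [355.3, -342.9, 261.3]
ee_rot: [2.625, 1.725, -0.0]
ft_force: [-0.3, -0.6, 0.5]
gripper_width: 1.002
gripper_force: 0.0
```

{"method": "play_rows", "body": {"rows": [0.4,0.9,-0.2,0,0,0.75,0.4,0.9,-0.2,0,0,0.75,0.4,0.9,-0.2,0,0,0.75,0.4,0.9,-0.2,0,0,0.75,0.4,0.9,-0.2,0,0,0.75]}}

```text
t: 1.82
eef_pos: [395.1, -252.7, 240.7]
ee_rot: [-2.377, -2.053, 0.0]
ft_force: [1.2, -0.3, 0.1]
gripper_width: 0.998
gripper_force: 0.0
```

{"method": "play_rows", "body": {"rows": [0.4,0.8,-0.5,0,0,0.75,0.4,0.6,-0.5,0,0,0.75,0.4,0.4,-0.5,0,0,0.75,0.3,0.2,-0.5,0,0,0.7,0,0,0,0,0,0]}}

```text
t: 2.23
eef_pos: [424.7, -213.2, 199.0]
ee_rot: [-2.151, -2.285, 0.0]
ft_force: [-0.7, -0.6, -0.6]
gripper_width: 1.002
gripper_force: 0.0
```

{"method": "play_rows", "body": {"rows": [0.2,0.5,-0.8,0,0,0.2,0.2,0.5,-0.8,0,0,0.2,0.2,0.45,-0.8,0,0,0.2,0.18,0.4,-0.8,0,0,0.1,0,0,-0.5,0,0,0]}}

```text
t: 2.65
eef_pos: [440.1, -176.8, 125.8]
ee_rot: [-2.101, -2.333, -0.0]
ft_force: [0.0, 0.2, 1.0]
gripper_width: 1.002
gripper_force: 0.0
```

{"method": "play_rows", "body": {"rows": [0,0,0,0,0,0,0,0,0,0,0,0]}}

```text
t: 2.82
eef_pos: [439.6, -178.7, 127.1]
ee_rot: [-2.105, -2.331, 0.001]
ft_force: [-0.2, 0.2, -0.7]
gripper_width: 0.999
gripper_force: 0.0
```

Run:
```python
from h import *
print(observe()['eef_pos'],observe()['ee_rot'],camera_info('wrist'))
save('wrist','wrist1')
```

```text
[ 439.64152821 -178.66590384  127.07853519] [-2.10468693e+00 -2.33129038e+00  1.43200843e-03] {'fx': 371.64829954431775, 'fy': 371.64829954431775, 'cx': 314.3958935269035, 'cy': 237.87752382980307, 'xyz': array([ 432.18766237, -103.69568768,  270.68749714]), 'rotation': array([2.83437416, 0.14541765, 0.02191098])}
```

View pics/wrist1.png

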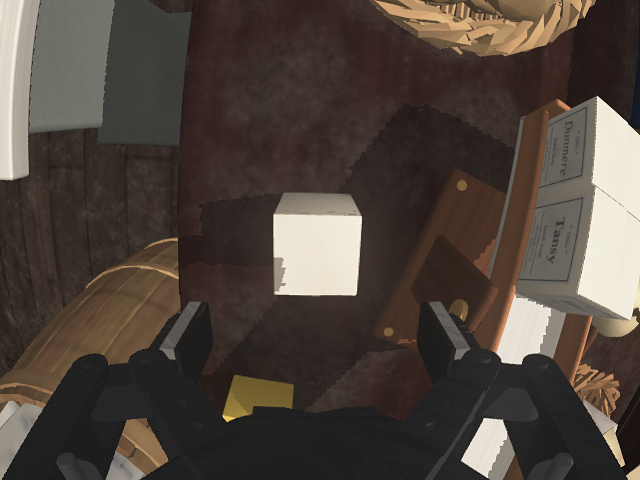

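The wrist view shows the carton's top face at about (317,254), between the finger lines at x≈205 and 440. I'll verify its centre by casting a ray.

```bash
cat >> h.py <<'E'
def wray(uv,c,z):
    R=cv2.Rodrigues(np.array(c['rotation']))[0]; a=np.array([uv[0]-c['cx'],uv[1]-c['cy']]); r=np.hypot(*a); th=r/c['fx']
    v=R@np.r_[a/r*np.sin(th),np.cos(th)]; o=np.array(c['xyz']); return o+v*(z-o[2])/v[2]
E
python3 - <<'E'
from h import *
c=camera_info('wrist'); im=np.load('wrist1.npz')['im']; hsv=cv2.cvtColor(im,cv2.COLOR_RGB2HSV)
m=((hsv[...,1]<60)&(hsv[...,2]>190)).astype(np.uint8); m[:205]=0; m[:,:250]=0;m[:,390:]=0;m[305:]=0
ys,xs=np.where(m); print(m.sum()); p=np.array([wray(q,c,68)[:2] for q in zip(xs,ys)],np.float32); print(cv2.minAreaRect(p))
for q in [(274,214),(361,214),(357,295),(277,295)]: print(q,wray(q,c,68))
E
```

```text
6544
((441.61444091796875, -178.32565307617188), (49.7335319519043, 50.12031555175781), 4.668977737426758)
(274, 214) [ 415.09277049 -155.54062167   68.        ]
(361, 214) [ 464.00488334 -150.51402225   68.        ]
(357, 295) [ 468.82169708 -200.97708903   68.        ]
(277, 295) [ 420.28409351 -205.89535807   68.        ]
```

{"method": "play_rows", "body": {"rows": [0.08,0.05,-0.9,0,0,0,0,0,-0.9,0,0,0,0,0,-0.9,0,0,0,0,0,-0.9,0,0,0,0,0,-0.8,0,0,0]}}

```text
t: 3.28
eef_pos: [442.3, -178.0, 39.4]
ee_rot: [2.104, 2.33, 0.0]
ft_force: [0.1, 0.2, 0.2]
gripper_width: 0.998
gripper_force: 0.0
```

{"method": "play_rows", "body": {"rows": [0,0,-0.7,0,0,0,0,0,0,0,0,0,0,0,0,0,0,0]}}

```text
t: 3.53
eef_pos: [441.9, -177.4, 25.8]
ee_rot: [2.104, 2.332, -0.001]
ft_force: [0.4, -0.7, 0.1]
gripper_width: 0.998
gripper_force: 0.0
```

{"method": "play_rows", "body": {"rows": [0,0,0,0,0,0,0,0,0,0,0,0,0,0,0,0,0,0,0,0,0,0,0,0,0,0,0,0,0,0], "grip": 0.3, "newtons": 25}}

```text
t: 3.95
eef_pos: [442.4, -177.1, 26.3]
ee_rot: [2.103, 2.332, 0.0]
ft_force: [-0.0, 0.3, 7.1]
gripper_width: 0.582
gripper_force: 26.3
```

{"method": "play_rows", "body": {"rows": [0,0,0,0,0,0,0,0,0,0,0,0,0,0,0,0,0,0,0,0,0,0,0,0]}}

```text
t: 4.28
eef_pos: [442.5, -177.1, 26.3]
ee_rot: [2.103, 2.332, 0.0]
ft_force: [-1.3, -0.1, 6.6]
gripper_width: 0.584
gripper_force: 26.3
```

{"method": "play_rows", "body": {"rows": [0,0,0.5,0,0,0,0,0,0.8,0,0,-0.5,0,0,0.9,0,0,-0.6,0,0,0.9,0,0,-0.7,0,0,0.9,0,0,-0.7]}}

```text
t: 4.7
eef_pos: [441.6, -176.5, 106.8]
ee_rot: [-2.301, -2.139, -0.0]
ft_force: [0.7, -0.6, -0.7]
gripper_width: 0.58
gripper_force: 26.3
```

{"method": "play_rows", "body": {"rows": [0,0,0.9,0,0,-0.7,0,0,0.9,0,0,-0.7,0,0,0.9,0,0,-0.7,0,0,0.9,0,0,-0.5,0,0,0.6,0,0,-0.3]}}

```text
t: 5.12
eef_pos: [442.1, -176.6, 191.7]
ee_rot: [2.503, 1.895, 0.002]
ft_force: [-0.0, -0.1, -1.0]
gripper_width: 0.583
gripper_force: 26.3
```

{"method": "play_rows", "body": {"rows": [0.3,0,0,-0.5,0.14,0,0.5,-0.05,0,-0.7,0.2,0,0.8,-0.1,0,-0.7,0.2,0,0.8,-0.1,0,-0.7,0.2,0,0.8,-0.1,0,-0.7,0.2,0]}}

```text
t: 5.53
eef_pos: [506.3, -183.6, 190.4]
ee_rot: [2.376, 1.801, -0.289]
ft_force: [-1.1, -0.3, -1.4]
gripper_width: 0.583
gripper_force: 26.4
```

{"method": "play_rows", "body": {"rows": [0.8,-0.1,0,-0.7,0.2,0,0.8,-0.05,0,-0.7,0.2,0,0.7,0,0,-0.5,0.14,0,0.6,0,0,-0.3,0.08,0,0.3,0,0,0,0,0]}}

```text
t: 5.95
eef_pos: [571.2, -184.4, 189.3]
ee_rot: [2.281, 1.735, -0.461]
ft_force: [-0.7, -0.2, -0.8]
gripper_width: 0.583
gripper_force: 26.4
```

{"method": "play_rows", "body": {"rows": [0,0,0,0,0,0,0,0,0,0,0,0]}}

```text
t: 6.12
eef_pos: [569.1, -187.1, 189.6]
ee_rot: [2.285, 1.73, -0.463]
ft_force: [-0.8, -0.5, -1.1]
gripper_width: 0.583
gripper_force: 26.4
```

```bash
cat > t.py <<'E'
from h import *
from scipy.spatial.transform import Rotation as Ro
np.set_printoptions(precision=2,suppress=True)
O=np.array([574,-208.5,95]); th=np.radians(74.3); e=np.array([np.cos(th),np.sin(th),0]); a=np.array([e[1],-e[0],0])
def frame(q):  # columns tray x,y,z at joint q
    s=0.4-q; z=np.array([0,0,1.]); return np.c_[a,np.cos(s)*e-np.sin(s)*z,np.sin(s)*e+np.cos(s)*z]
F=frame(0)
def report(grip=26.3):
    s=observe(); R=Ro.from_rotvec(s['ee_rot']).as_matrix(); p=s['eef_pos']+grip*R[:,2]
    print('t',s['t'],'tcp',s['eef_pos'],'foot in tray',F.T@(p-O),'F',s['ft_force'],s['gripper_width'])
    T=np.c_[F[:,1],F[:,0],-F[:,2]]; T2=T*np.array([-1,-1,1])
    ds=[Ro.from_matrix(X@R.T).as_rotvec(degrees=True)/4 for X in(T,T2)]; print('turn units',min(ds,key=np.linalg.norm))
    return s
E
python3 - <<'E'
from t import *
report(); save('wrist','wrist2'); save('top','top2')
E
```

```text
t 6.1167 tcp [ 569.07 -187.12  189.58] foot in tray [-10.57 -19.07  68.32] F [-0.82 -0.5  -1.15] 0.583212715439061
turn units [-0.02 -0.02  0.01]
```

View pics/wrist2.png

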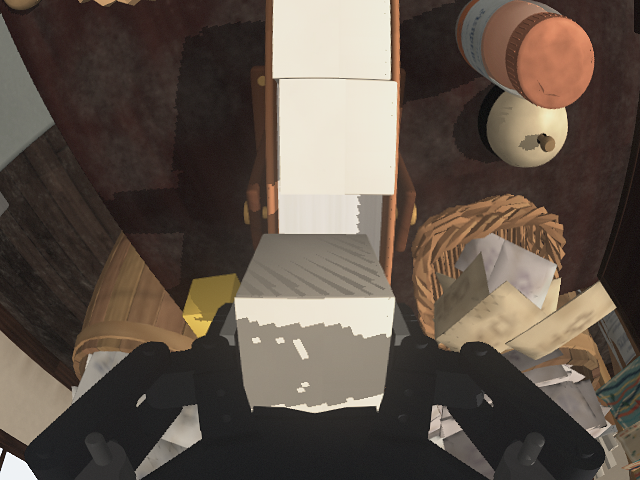

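The wrist view shows the carton held square and aligned with the tray. Carton_b's uphill top edge is at row ~194. The wall edges are at x≈268 and x≈400. Next I'll ray-cast the walls and carton_b onto tray planes.

Run:
```python
from t import *
c=camera_info('wrist'); im=np.load('wrist2.npz')['im'].astype(int)
Rw=cv2.Rodrigues(np.array(c['rotation']))[0]; o=F.T@(np.array(c['xyz'])-O)
def tr(uv,h):
    a=np.array([uv[0]-c['cx'],uv[1]-c['cy']]); r=np.hypot(*a); th=r/c['fx']
    v=F.T@Rw@np.r_[a/r*np.sin(th),np.cos(th)]; return o+v*(h-o[2])/v[2]
br=(im[...,0]-im[...,2]>45)
for v in (30,110,150,210,222):
    r=br[v]; xs=np.where(r[255:430])[0]+255
    g=np.split(xs,np.where(np.diff(xs)>2)[0]+1); out=[(int(k[0]),int(k[-1]),round(tr((k[0],v),22)[0],1),round(tr((k[-1],v),22)[0],1)) for k in g if len(k)>1]
    print(v,out)
print('b top uphill edge',tr((337,194),60),'a/b edge',tr((335,79),60))
print('b left/right top',tr((280,190),60)[0],tr((396,190),60)[0])
print('tall far bottom edge (lateral) ',[tr(q,69) for q in ((262,234),(368,234))])
```

```text
30 [(266, 272, np.float64(-37.9), np.float64(-34.5)), (392, 399, np.float64(34.6), np.float64(38.8))]
110 [(266, 272, np.float64(-38.0), np.float64(-34.5)), (397, 400, np.float64(37.5), np.float64(39.3))]
150 [(266, 272, np.float64(-38.3), np.float64(-34.8)), (396, 398, np.float64(37.5), np.float64(38.7))]
210 [(263, 278, np.float64(-41.1), np.float64(-32.0)), (389, 396, np.float64(34.7), np.float64(39.1)), (409, 416, np.float64(47.2), np.float64(51.7))]
222 [(268, 273, np.float64(-38.3), np.float64(-35.3)), (388, 395, np.float64(34.5), np.float64(38.9)), (406, 415, np.float64(45.8), np.float64(51.6)), (426, 429, np.float64(58.8), np.float64(60.7))]
b top uphill edge [ 0.72 22.23 60.  ] a/b edge [-0.58 77.76 60.  ]
b left/right top -26.95917835826805 29.87421449571014
tall far bottom edge (lateral)  [array([-35.27,   4.66,  69.  ]), array([15.32,  4.63, 69.  ])]
```

{"method": "play_rows", "body": {"rows": [0.3,0.15,-0.1,0,0,0,0.33,0.15,-0.1,0,0,0,0,0,0,0,0,0,0,0,0,0,0,0]}}

```text
t: 6.55
eef_pos: [582.7, -180.2, 185.0]
ee_rot: [2.283, 1.732, -0.463]
ft_force: [0.3, 0.4, -0.6]
gripper_width: 0.586
gripper_force: 26.4
```

{"method": "play_rows", "body": {"rows": [-0.06,-0.2,-0.5,0,0,0,-0.06,-0.2,-0.5,0,0,0,-0.06,-0.2,-0.5,0,0,0,-0.06,-0.2,-0.5,0,0,0,0,0,0,0,0,0]}}

```text
t: 6.97
eef_pos: [575.0, -198.2, 142.4]
ee_rot: [2.286, 1.731, -0.47]
ft_force: [-0.5, -0.2, -1.0]
gripper_width: 0.585
gripper_force: 26.4
```

```bash
python3 -c "
from t import *
report()"
```

```text
t 6.9667 tcp [ 575.05 -198.18  142.44] foot in tray [-1.94 -9.09 21.37] F [-0.5  -0.22 -1.03] 0.5848183754479378
turn units [-0.01 -0.08  0.02]
```

{"method": "play_rows", "body": {"rows": [0.06,-0.1,-0.2,0,0,0,-0.02,-0.08,-0.2,0,0,0,-0.02,-0.08,-0.2,0,0,0,-0.02,-0.08,-0.2,0,0,0,0,0,0,0,0,0]}}

```text
t: 7.38
eef_pos: [577.0, -203.8, 128.5]
ee_rot: [2.284, 1.731, -0.464]
ft_force: [-0.0, 0.0, -0.4]
gripper_width: 0.583
gripper_force: 26.4
```

{"method": "play_rows", "body": {"rows": [0,0,0,0,0,0,0,0,0,0,0,0]}}

```text
t: 7.55
eef_pos: [577.8, -203.3, 129.5]
ee_rot: [2.283, 1.731, -0.462]
ft_force: [-0.3, -0.8, -1.1]
gripper_width: 0.578
gripper_force: 26.4
```

```bash
python3 -c "
from t import *
report()"
```

```text
t 7.55 tcp [ 577.75 -203.3   129.47] foot in tray [ 2.19 -7.85  7.79] F [-0.27 -0.83 -1.1 ] 0.5781824979012842
turn units [-0.02 -0.01 -0.01]
```

{"method": "play_rows", "body": {"rows": [-0.1,0,-0.08,0,0,0,-0.02,-0.05,-0.1,0,0,0,-0.02,-0.05,-0.1,0,0,0,0,0,0,0,0,0,0,0,0,0,0,0]}}

```text
t: 7.97
eef_pos: [574.6, -205.6, 123.5]
ee_rot: [2.284, 1.731, -0.463]
ft_force: [0.3, -0.3, -0.6]
gripper_width: 0.586
gripper_force: 26.4
```

```bash
python3 -c "
from t import *
report();save('side','side3')"
```

```text
t 7.9667 tcp [ 574.56 -205.57  123.51] foot in tray [-0.29 -8.34  1.12] F [ 0.31 -0.27 -0.6 ] 0.5855946104824562
turn units [-0.02 -0.02 -0.  ]
```

{"method": "play_rows", "body": {"rows": [0,-0.03,-0.06,0,0,0,0,0,0,0,0,0,0,0,0,0,0,0]}}

```text
t: 8.27
eef_pos: [575.1, -205.8, 122.8]
ee_rot: [2.283, 1.731, -0.462]
ft_force: [-0.4, 2.3, 2.6]
gripper_width: 0.585
gripper_force: 26.7
```

{"method": "play_rows", "body": {"rows": [0,0,0,0,0,0,0,0,0,0,0,0,0,0,0,0,0,0,0,0,0,0,0,0,0,0,0,0,0,0], "grip": 0.9}}

```text
t: 8.68
eef_pos: [574.7, -206.2, 122.4]
ee_rot: [2.283, 1.731, -0.463]
ft_force: [0.8, -0.4, -0.2]
gripper_width: 0.9
gripper_force: 0.0
```

{"method": "play_rows", "body": {"rows": [0,0,0,0,0,0,0,0,0,0,0,0,0,0,0,0,0,0,0,0,0,0,0,0,0,0,0,0,0,0]}}

```text
t: 9.1
eef_pos: [574.8, -206.0, 122.5]
ee_rot: [2.283, 1.731, -0.463]
ft_force: [-0.0, 0.0, -0.6]
gripper_width: 0.902
gripper_force: 0.0
```

```bash
python3 -c "
from t import *
report();save('wrist','wrist3')"
```

```text
t 9.1 tcp [ 574.77 -206.04  122.5 ] foot in tray [ 0.05 -8.32  0.04] F [-0.02  0.05 -0.57] 0.9023010164421534
turn units [-0.02 -0.01 -0.  ]
```

View pics/wrist3.png

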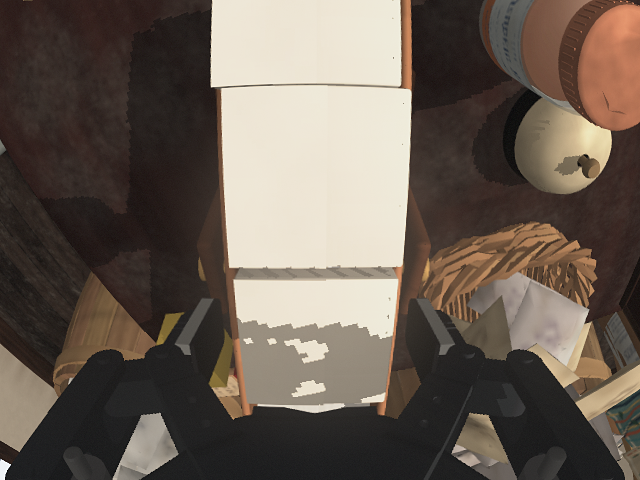

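The wrist view shows the tall carton released and standing right behind carton_b. Their edges meet at rows 268–279, and the fingers are clear at x≈210 and x≈430. I'll retract along the tray normal and go over the paddle, leaning the hand away from the tray.

{"method": "play_rows", "body": {"rows": [0.03,0.1,0.25,0,0,0,0.07,0.25,0.62,0,0,0,0.09,0.32,0.8,0,0,0,0.09,0.32,0.8,0,0,0,0.09,0.32,0.8,0,0,0]}}

```text
t: 9.57
eef_pos: [582.6, -178.9, 189.8]
ee_rot: [2.283, 1.731, -0.461]
ft_force: [-0.0, -0.2, 0.3]
gripper_width: 0.901
gripper_force: 0.0
```

{"method": "play_rows", "body": {"rows": [0,0,0.7,0.4,-0.1,0,0,-0.2,0.8,0.8,-0.22,0,-0.2,-0.5,0.8,0.9,-0.25,0,-0.2,-0.7,0.4,0.9,-0.25,0,-0.2,-0.7,0,0.9,-0.25,0]}}

```text
t: 9.98
eef_pos: [572.2, -221.5, 246.2]
ee_rot: [2.441, 1.856, -0.135]
ft_force: [1.0, -1.0, -0.0]
gripper_width: 0.896
gripper_force: 0.0
```

{"method": "play_rows", "body": {"rows": [-0.2,-0.8,0,0.9,-0.25,0,-0.2,-0.8,0,0.9,-0.25,0,-0.2,-0.8,0,0.9,-0.25,0,-0.2,-0.8,0,0.9,-0.25,0,-0.2,-0.8,0,0.9,-0.25,0], "grip": 0}}

```text
t: 10.4
eef_pos: [550.5, -302.4, 243.9]
ee_rot: [-2.39, -1.817, -0.254]
ft_force: [0.8, 0.2, -1.4]
gripper_width: 0.191
gripper_force: 0.0
```

{"method": "play_rows", "body": {"rows": [-0.2,-0.8,0,0.9,-0.25,0,-0.2,-0.8,0,0.9,-0.25,0,-0.2,-0.6,0,0.8,-0.22,0,-0.2,-0.4,0,0.6,-0.17,0,0,0,0,0,0,0]}}

```text
t: 10.82
eef_pos: [531.6, -358.9, 241.1]
ee_rot: [-2.26, -1.703, -0.501]
ft_force: [-0.8, -0.5, -0.1]
gripper_width: 0.005
gripper_force: 0.0
```

```bash
cat >> t.py <<'E'
def rep2():
    s=observe(); R=Ro.from_rotvec(s['ee_rot']).as_matrix(); d=s['eef_pos']-O
    print('t',s['t'],'tcp',s['eef_pos'],'x,e,z',d@a,d@e,s['eef_pos'][2],'tilt toward +e',np.arctan2(R[:,2]@e,-R[2,2]),'side',R[:,2]@a,'F',s['ft_force'],s['gripper_width'],s['joint_pos'])
E
python3 -c "
from t import *
rep2();save('side','side4');save('top','top4')"
```

```text
t 10.8167 tcp [ 531.57 -358.9   241.15] x,e,z -0.1482762200760348 -156.26766657410377 241.1481960634428 tilt toward +e 0.44030632714135476 side -0.0027052567282366546 F [-0.82 -0.48 -0.06] 0.005032905680713729 [ 0.98  0.68 -0.42  1.39 -0.16  1.28  0.41]
```

View pics/side4.png

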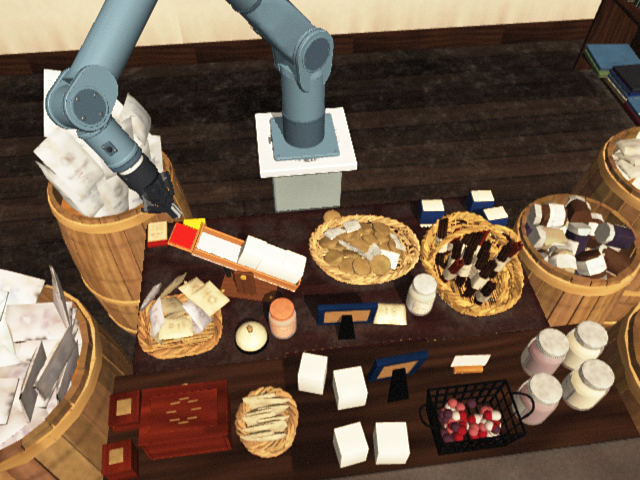

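The side view shows all three cartons standing in a row at (255–300,260), with the shut fingers at (175,212) above the red paddle. I'll descend to contact.

{"method": "play_rows", "body": {"rows": [-0.04,-0.15,-0.7,0,0,0,-0.04,-0.15,-0.8,0,0,0,0,0,-0.7,0,0,0,0,0,-0.5,0,0,0,0,0,-0.2,0,0,0]}}

```text
t: 11.33
eef_pos: [531.6, -358.3, 181.0]
ee_rot: [-2.25, -1.709, -0.5]
ft_force: [-0.3, 0.3, 0.5]
gripper_width: 0.004
gripper_force: 0.0
```

{"method": "play_rows", "body": {"rows": [0,0,-0.1,0,0,0,0,0,-0.1,0,0,0,0,0,-0.1,0,0,0,0,0,-0.1,0,0,0,0,0,-0.1,0,0,0]}}

```text
t: 11.75
eef_pos: [532.8, -360.0, 174.2]
ee_rot: [-2.254, -1.711, -0.503]
ft_force: [1.3, -0.7, -0.0]
gripper_width: 0.001
gripper_force: 0.0
```

```bash
python3 -c "
from t import *
rep2()"
```

```text
t 11.75 tcp [ 532.81 -360.02  174.23] x,e,z 1.3518529070247354 -157.0089277841909 174.23494243553782 tilt toward +e 0.44071602950723465 side -0.003422068251566296 F [ 1.29 -0.69 -0.03] 0.0012861290569304168 [ 0.98  0.76 -0.41  1.43 -0.14  1.17  0.44]
```

{"method": "play_rows", "body": {"rows": [-0.05,-0.2,0.1,0,0,0,-0.05,-0.2,0,0,0,0,0,0,-0.15,0,0,0,0,0,-0.2,0,0,0,0,0,-0.2,0,0,0]}}

```text
t: 12.17
eef_pos: [530.7, -368.1, 164.8]
ee_rot: [-2.254, -1.711, -0.503]
ft_force: [0.3, 0.1, 2.0]
gripper_width: 0.002
gripper_force: 0.5
```

{"method": "play_rows", "body": {"rows": [0,0,-0.2,0,0,0,0,0,-0.2,0,0,0,0,0,-0.2,0,0,0,-0.01,-0.04,-0.2,0,0,0,-0.01,-0.04,-0.2,0,0,0]}}

```text
t: 12.58
eef_pos: [530.1, -369.4, 144.4]
ee_rot: [-2.253, -1.711, -0.502]
ft_force: [-0.4, -0.5, 1.0]
gripper_width: 0.002
gripper_force: 0.5
```

```bash
python3 -c "
from t import *
rep2();save('side','side5')
im=np.load('side5.npz'); P=cloud('side',im['d']); I=im['im'].astype(int)
m=(I[...,0]>150)&(I[...,1]<110)&(I[...,0]-I[...,2]>120)&(I[...,1]-I[...,2]<15)&(P[...,1]<-325)&(P[...,1]>-430)&(P[...,0]>480)&(P[...,0]<600)
q=P[m]; print(m.sum(),q.mean(0)); A=np.c_[(q-O)@e,np.ones(len(q))]; print(np.linalg.lstsq(A,q[:,2],rcond=None)[0])"
```

```text
t 12.5833 tcp [ 530.08 -369.39  144.39] x,e,z 1.2525546628707502 -166.77292686596266 144.39224715823187 tilt toward +e 0.4411901561099706 side -0.0045036723707389675 F [-0.43 -0.49  1.  ] 0.0024466379036806314 [ 0.99  0.8  -0.41  1.43 -0.13  1.14  0.46]
272 [ 535.47 -367.34  138.73]
[-0.26 96.64]
```

{"method": "play_rows", "body": {"rows": [-0.01,-0.04,-0.2,0,0,0,-0.01,-0.04,-0.2,0,0,0,-0.01,-0.04,-0.2,0,0,0,-0.01,-0.04,-0.2,0,0,0,0,0,-0.2,0,0,0]}}

```text
t: 13.05
eef_pos: [529.3, -372.9, 124.4]
ee_rot: [-2.254, -1.711, -0.502]
ft_force: [-0.8, -1.2, 0.3]
gripper_width: 0.001
gripper_force: 0.5
```

{"method": "play_rows", "body": {"rows": [0,0,-0.2,0,0,0,0,0,-0.2,0,0,0,0,0,-0.2,0,0,0,0,0,-0.2,0,0,0,0,0,-0.2,0,0,0]}}

```text
t: 13.47
eef_pos: [529.4, -372.7, 104.5]
ee_rot: [-2.253, -1.711, -0.502]
ft_force: [-1.1, -1.0, 1.7]
gripper_width: -0.001
gripper_force: 0.5
```

{"method": "play_rows", "body": {"rows": [0,0,-0.2,0,0,0,0,0,-0.2,0,0,0,0,0,-0.2,0,0,0,0,0,-0.2,0,0,0,0,0,-0.2,0,0,0]}}

```text
t: 13.88
eef_pos: [529.5, -372.3, 84.5]
ee_rot: [-2.253, -1.711, -0.503]
ft_force: [0.6, 0.7, 1.4]
gripper_width: -0.0
gripper_force: 0.4
```

```bash
cat > slope.py <<'E'
from t import *
import sys
n=sys.argv[1]
rep2();save('side',n)
im=np.load(n+'.npz'); P=cloud('side',im['d']); I=im['im'].astype(int)
m=(I[...,0]>150)&(I[...,1]<110)&(I[...,0]-I[...,2]>120)&(I[...,1]-I[...,2]<15)&(P[...,1]<-325)&(P[...,1]>-430)&(P[...,0]>480)&(P[...,0]<600)
q=P[m]; s,z=((q-O)@e).mean(),q[:,2].mean(); print(m.sum(),q.mean(0),'joint est',.4+np.arcsin((95-z)/np.hypot(s,z-95))+4/174)
E
python3 slope.py side6
```

```text
t 13.8833 tcp [ 529.49 -372.29   84.53] x,e,z 1.4736684637937785 -169.7185410440468 84.53080676493447 tilt toward +e 0.4416571517128986 side -0.004304557769840345 F [0.58 0.74 1.45] -0.00034230233045660886 [ 0.98  0.88 -0.39  1.44 -0.11  1.06  0.49]
174 [ 536.07 -378.12   81.75] joint est 0.4991611942948875
```

{"method": "play_rows", "body": {"rows": [0,0,-0.15,0,0,0,0,0,-0.15,0,0,0,0,0,-0.15,0,0,0,0,0,-0.15,0,0,0,0,0,-0.15,0,0,0]}}

```text
t: 14.35
eef_pos: [529.4, -372.6, 69.6]
ee_rot: [-2.253, -1.711, -0.502]
ft_force: [-0.2, 0.5, 0.7]
gripper_width: -0.001
gripper_force: 0.4
```

{"method": "play_rows", "body": {"rows": [0,0,-0.1,0,0,0,0,0,-0.1,0,0,0,0,0,-0.1,0,0,0,0,0,-0.1,0,0,0,0,0,-0.1,0,0,0]}}

```text
t: 14.77
eef_pos: [529.4, -372.7, 59.7]
ee_rot: [-2.253, -1.711, -0.502]
ft_force: [-0.5, 0.9, 0.5]
gripper_width: -0.002
gripper_force: 0.3
```

{"method": "play_rows", "body": {"rows": [0,0,-0.1,0,0,0,0,0,-0.1,0,0,0,0,0,-0.1,0,0,0,0,0,-0.1,0,0,0,0,0,-0.1,0,0,0]}}

```text
t: 15.18
eef_pos: [529.4, -372.7, 49.7]
ee_rot: [-2.253, -1.711, -0.502]
ft_force: [-0.4, 0.2, 0.6]
gripper_width: -0.004
gripper_force: 0.3
```

```bash
python3 slope.py side7
```

```text
t 15.1833 tcp [ 529.37 -372.65   49.69] x,e,z 1.4560749417832852 -170.10571047894328 49.693211954738075 tilt toward +e 0.44107960771271904 side -0.00416730819965809 F [-0.43  0.22  0.64] -0.003931481357464972 [ 0.98  0.92 -0.39  1.45 -0.11  1.01  0.5 ]
130 [ 535.36 -375.14   48.24] joint est 0.6901011999881709
```

View pics/side7.png

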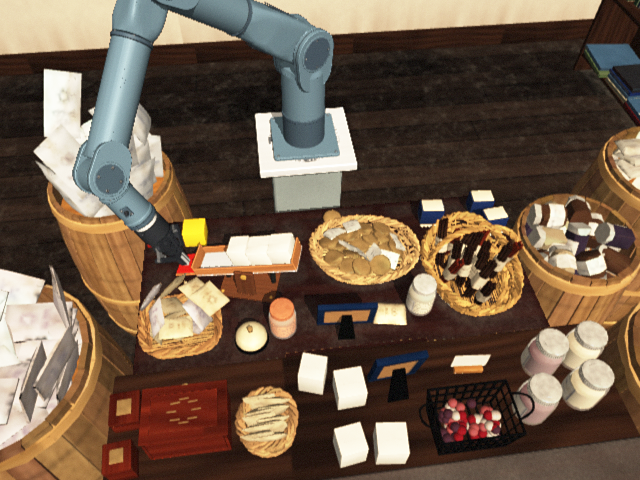

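The side view shows the tray past level, with the cartons at (235–295,248) still standing at the far end. I'll continue slowly.

{"method": "play_rows", "body": {"rows": [0,0,-0.08,0,0,0,0,0,-0.08,0,0,0,0,0,-0.08,0,0,0,0,0,-0.08,0,0,0,0,0,-0.08,0,0,0]}}

```text
t: 15.65
eef_pos: [529.4, -372.7, 41.7]
ee_rot: [-2.253, -1.711, -0.502]
ft_force: [0.1, -0.8, -0.6]
gripper_width: 0.003
gripper_force: 0.2
```

{"method": "play_rows", "body": {"rows": [0,0,-0.08,0,0,0,0,0,-0.08,0,0,0,0,0,-0.05,0,0,0,0,0,0,0,0,0,0,0,0,0,0,0]}}

```text
t: 16.07
eef_pos: [529.3, -372.7, 37.6]
ee_rot: [-2.253, -1.711, -0.502]
ft_force: [0.1, -0.6, 0.3]
gripper_width: -0.001
gripper_force: 0.0
```

```bash
python3 slope.py side8
```

```text
t 16.0667 tcp [ 529.27 -372.65   37.55] x,e,z 1.3554045331162712 -170.13428779312264 37.55209317853585 tilt toward +e 0.4411136839813285 side -0.0043587246057197465 F [ 0.1  -0.61  0.29] -0.001092692374976394 [ 0.98  0.94 -0.39  1.45 -0.1   0.99  0.51]
109 [ 534.48 -370.18   29.88] joint est 0.7961184940599445
```

View pics/side8.png

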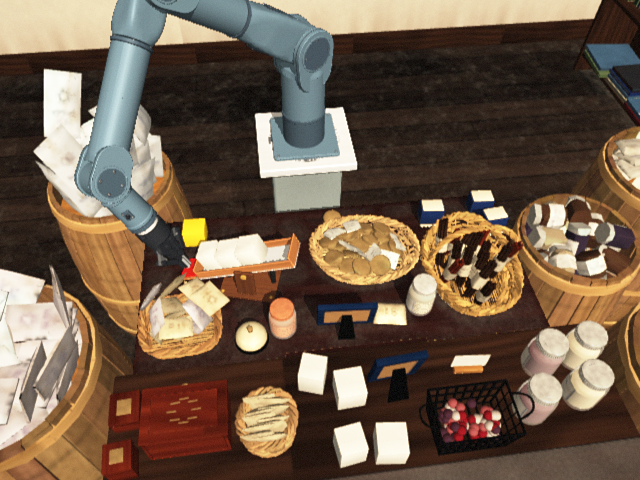

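The side view shows all three cartons slid to the paddle end at (200–265,250), standing, with the tray at its stop. I'll retreat along the tool axis, away from the tray.

{"method": "play_rows", "body": {"rows": [-0.05,-0.15,0.3,0,0,0,-0.08,-0.3,0.6,0,0,0,-0.1,-0.35,0.75,0,0,0,-0.1,-0.35,0.75,0,0,0,-0.1,-0.35,0.75,0,0,0]}}

```text
t: 16.53
eef_pos: [520.7, -403.9, 102.7]
ee_rot: [-2.255, -1.711, -0.502]
ft_force: [0.1, -0.3, 0.0]
gripper_width: 0.004
gripper_force: 0.0
```

{"method": "play_rows", "body": {"rows": [-0.1,-0.35,0.75,0,0,0,-0.1,-0.35,0.75,0,0,0,-0.1,-0.35,0.75,0,0,0,-0.1,-0.35,0.75,0,0,0,0,0,0,0,0,0]}}

```text
t: 16.95
eef_pos: [513.4, -434.6, 165.1]
ee_rot: [-2.261, -1.713, -0.503]
ft_force: [-0.2, -0.6, 0.2]
gripper_width: -0.001
gripper_force: 0.0
```

{"method": "play_rows", "body": {"rows": [0,0,0,0,0,0,0,0,0,0,0,0,0,0,0,0,0,0,0,0,0,0,0,0,0,0,0,0,0,0]}}

```text
t: 17.37
eef_pos: [512.7, -429.9, 160.0]
ee_rot: [-2.252, -1.71, -0.502]
ft_force: [0.3, 0.2, 1.3]
gripper_width: 0.001
gripper_force: 0.0
```

```bash
python3 slope.py side9
python3 - <<'E'
from t import *
G=frame(.8)
for n in('side','top'):
    im,d=save(n,n+'9'); P=cloud(n,d); hsv=cv2.cvtColor(im,cv2.COLOR_RGB2HSV); T=(P-O)@G
    w=(hsv[...,1]<60)&(hsv[...,2]>120)&(abs(T[...,0])<45)&(T[...,1]>-145)&(T[...,1]<140)
    for lo,hi in((52,64),(64,76)):
        k=w&(T[...,2]>lo)&(T[...,2]<hi); q=T[k]; print(n,lo,k.sum(),np.percentile(q[:,1],[2,98]),np.percentile(q[:,0],[2,98]))
a_=cv2.imread('pics/top9.png')[190:350,300:520]
cv2.imwrite('pics/crop9.png',cv2.resize(a_,None,fx=3.2,fy=3.2))
E
```

```text
t 17.3667 tcp [ 512.66 -429.91  159.96] x,e,z 0.8587689812643333 -229.75375840136792 159.96190161870996 tilt toward +e 0.44199071723342975 side -0.005466568596502103 F [0.33 0.15 1.26] 0.0007511320264609074 [ 1.04  0.83 -0.39  1.31 -0.11  1.25  0.51]
122 [ 532.59 -373.55   27.15] joint est 0.8025326096734406
side 52 789 [-116.56   27.89] [-26.45  30.67]
side 64 260 [-132.37  -32.67] [-21.5   27.92]
top 52 1102 [-85.42  29.1 ] [-29.8   26.17]
top 64 469 [-131.79   13.97] [-24.55  24.28]
```

View pics/crop9.png

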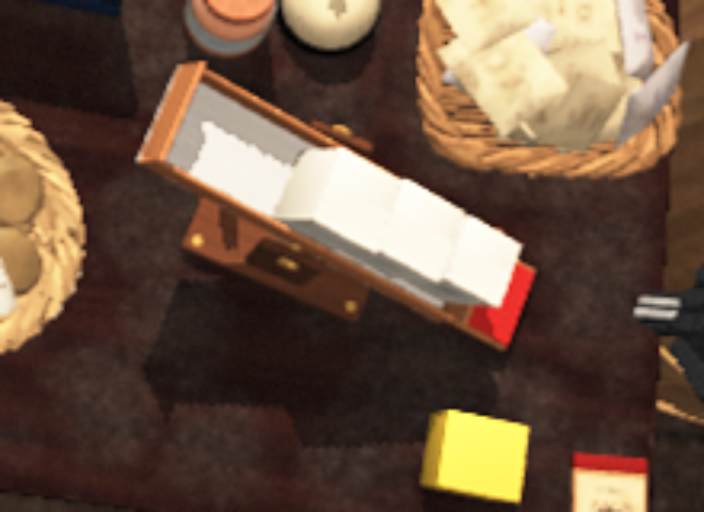

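The top crop shows the three cartons packed and standing at the paddle end, from (310,190) to (500,270). The row ends near tray y 28 mm, which puts the last carton's centre near 0. The tray joint is at about 0.80 and the gripper is clear, so I'm handing in.

```bash
python3 -c "
from station import *
print(job_done())"
```

```text
the job is handed in; nothing more can be done
None
```

I loaded the tall carton behind the other two and pushed the paddle down slowly. All three cartons now stand packed at the paddle end, the tray is at its stop (joint about 0.80), and the arm is clear. I handed the job in at about 17 s, but `job_done()` returned no verdict.

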